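# Check the stop of a bench tile press, then hold its lever level

## Task

Before pressing the tile in the bench press, check the mushroom stop button on its control box: push the head all the way in so that it stays in, then turn it clockwise until it has come fully back up. Only then push the handle of the press's spring-loaded lever down until its arm is level and the pad bears on the tile, never well past level, and finish while still holding it there with the fingers: do not let go. Leave the tile and the other things on the table where they are.

Things in the scene. Friction and masses are not known exactly. Their poses are not given: they have to be found in the camera images.
- console: grey control box, 120 (x) x 130 (y) x 60 (z) mm, fixed to the table left or right of centre, turned a little. Origin: centre of its underside, z up. The stop button stands on its top at x -25, y +25 mm; a small lens and key switch beside it (up to 71 mm high) have no part in the job.
- stop_top (a point): centre of the top of the round black mushroom head of the stop button: 40 mm across, 22 mm thick, on a thin stem. 102 mm above the box's underside when out, 94 mm when in. Pushing it in takes 4 to 6 N; it stays in when let go. Turned clockwise seen from above, it screws back up 8 mm over 0.9 rad, so let the hand rise with it. x, y turn with the head.
- stop_turn (a joint): turn of the mushroom head, rad, 0 at the start, growing clockwise seen from above to its end stop at 0.9 (reset, head out). It stays where it is left; friction 0.08 N m.
- press: grey bench press, fixed. Origin: centre of the underside of its base (260 x, 160 y, 30 z mm). A column at its back (+x) carries a head 80 mm wide, 150 to 230 mm high, from x -90 to +120 mm. Pad and tile are at x -50, y 0; the lever is on the head's -y side and points to -x. On the head, at x +60, a cap and rod reach 290 mm height.
- lever_hub (a point): pivot of the lever: a point on the pivot axis (which runs along the press's y) in the plane of the arm, at x -30, y -67, z 190 mm in the press's frame
- press_lever (a joint): angle of the lever, rad: 0 at rest, arm pointing to the press's -x and 0.6 rad above level; grows as the handle goes down; 0.6 = arm level; end stop 1.05. A spring lifts it when let go; holding it level takes about 7 N down at the handle. The pad goes down 40 mm per rad and meets the tile at about 0.4.
- handle (a point): centre of the black round cross-bar at the end of the lever arm, 24 mm thick, 90 mm long along its y axis (the press's y). It is 160 mm from the pivot (280 mm above the table at rest, 190 mm with the arm level). It can be pushed down from above with the shut fingers.
- pad: 70 mm square rubber-faced pad on a spring under the ram of the press, over the tile. Origin: centre of its underside, 56 mm above the table at rest
- tile: terracotta tile, 100 x 100 x 10 mm, loose in a low frame on the press's base, its underside 30 mm above the table. Origin: centre of its underside
- lid_a: white ceramic pot lid with ball knob, 84 mm across, 50 mm high, bystander beside the press. Origin: centre of its underside
- lid_b: a second lid like lid_a, bystander on the right of the table. Origin: centre of its underside
- bowl: green plastic bowl, 90 mm across, 40 mm high, bystander behind the control box. Origin: centre of its underside
- cup: white plastic cup, 56 mm across, 60 mm high, bystander in front of the control box. Origin: centre of its underside
- brush: glaze brush 150 mm long lying near the robot, bystander. Origin: on its axis
- mug: blue ceramic mug, 80 mm across, 90 mm high, bystander on the left. Origin: centre of its underside
- jar: glass jar, 70 mm across, 90 mm high, bystander on the right. Origin: centre of its underside
There are look-alikes about, which are no part of the job. Of the things that look like the tile, the largest one is meant.

How it is judged (in metres and radians):
On the way, in this order (a step that is already met when the one before it is completed fails the run):
1. the mushroom head is pushed all the way in (z of stop_top in the frame of console below 0.0955 m and value of joint stop_turn below 0.3 rad), for 0.2 s.
2. the head is turned clockwise and is back up (value of joint stop_turn above 0.7 rad and z of stop_top in the frame of console above 0.0985 m), for 0.2 s.
3. the lever is held level with the pad on the tile (value of joint press_lever between 0.5 and 0.7 rad and contact force between pad and tile above 1.5 N and contact force between the fingers and press_lever above 2 N), for 0.5 s.
At the end, for the whole second after the job is handed in: Fingers hold the handle (over 2 N), arm level within 0.1 rad and still, pad pressing the tile (over 1.5 N); stop head turned at least 0.7 rad and within 3.5 mm of its full height; tile within 8 mm, bystanders within 30 mm of their starts (all of step 2 and all of step 3 and velocity of joint press_lever between -0.1 and 0.1 rad/s and distance of tile from where it was at the start of the episode below 0.008 m and distance of each of lid_a, lid_b, bowl, cup, brush, mug, jar from where it was at the start of the episode below 0.03 m); the arm keeps its last pose, push and grip.
It fails at once if the lever is pushed more than 0.25 rad past level (value of joint press_lever above 0.85 rad).
It fails at once if the lever is worked while the stop has not been reset (value of joint press_lever above 0.3 rad and value of joint stop_turn below 0.6 rad).
It fails at once if the tile is shifted (distance of tile from where it was at the start of the episode above 0.015 m).
It fails at once if another thing on the table is disturbed (distance of any of lid_a, lid_b, bowl, cup, brush, mug, jar from where it was at the start of the episode above 0.04 m).
It also fails if it takes over 64 s, if anything falls off the work surface, if the arm or the gripper's body presses on something with over 40 N, if the wrist force passes 120 N, or if a joint passes its speed limit or range.

## Robot

A 6-joint arm with a two-finger parallel gripper is mounted at the origin on the work surface. World frame = base frame: x ahead of the robot, y to its left, z up, the work surface at z = 0. Lengths are in mm, angles in rad, forces in N, time in s.
With the tool pointing down it reaches from about 400 to 925 mm from the base axis. Payload 12.5 kg.
Tool frame: the origin (TCP) lies midway between the tips of the shut fingers; the grasp point (between the pads) lies 19 mm behind it; z points along the fingers, y is the line along which they close (so a half turn about z gives the same grasp; the last joint's range is limited). The gripper opens to 95 mm and grips with 3 to 60 N. Pads are 20 mm wide; open, the fingers measure 119 mm over their backs; the gripper's body (75 mm by 180 mm) begins 59 mm behind the grasp point.
Start: joints at [-1.333, 0.491, 1.559, -0, 1.092, -0.106], TCP at [210.69, -588.436, 214.661] pointing down, gripper open.
Joint ranges: [-3.1, 3.1], [-0.84, 2.19], [0.05, 2.79], [-1.13, 4.28], [0.06, 2.93], [-2.69, 2.69]. Speed limits (rad/s): [2.22, 2.22, 2.79, 3.14, 3.14, 3.14].

## Interface

Orientations are given as [roll, pitch, yaw] about the fixed x, y, z axes, in that order (R = Rz(yaw) Ry(pitch) Rx(roll)).
In Python, from cell import env gives the robot as it stands.
- The arm moves only by the shell command python3 -m inch 'ROWS'. ROWS is JSON, a list of rows, each a list of 7 numbers: the turn, a rotation vector about the tool's x, y, z in rad, then the shift along the tool's x, y, z in cm, then the closure, from -1 (fully open) to 1 (shut). A call has 1 to 20 rows; each row shifts and turns the commanded pose from where the row before left it, along the tool's axes as they then stand; what a row does not reach is not made up. A row lasts 1/8 s, in which the tool goes at most 62.5 mm and 10.7 degrees, less where a joint would pass 70% of its speed; a pose out of reach is approached as far as the arm can. A call with a gripper value outside its range is refused whole. The fingers move at their own pace and stop on an object; the grip force is fixed at half the most. Time passes only in rows, so rows that do not move let the fingers close. It gives the time, the measured TCP pose, the force, the opening and the grip force at its end, in the units of the state.
- env.state(): the state, without advancing time (a new reading comes with each control period).
- env.read_camera(name): name is "scene" or "top"; returns a dict with "img" (480x640x3 uint8, red, green, blue), "depth" (480x640 float32, mm along the optical axis (not along the pixel's ray), 0 where there is no reading), "fx", "fy", "cx", "cy" (pixels), "D" ([k1, k2, p1, p2, k3] as OpenCV has them; the pictures are not rectified), "position" and "orientation" of the camera in the world. Camera axes: x right, y down, z forward; pixel columns grow to the right and rows downward; lengths in mm; the calibration is good to about 2 mm. A picture is of the moment at which its call begins.
- env.job_done(): hands the job in; it is judged then, once.
Trained networks look in a picture, given as the dict that the camera call returned (one of the last four; its "shot" number tells which), for a name from the list of things; names that differ only in an ending like _2 or _b are one class to them, and where a whole thing is asked for, a point or a joint stands for the part that bears it (a point fixed in the world has none). Each returns a list of dicts, best first, with "score" (0 to 1); they miss things now and then, are a little off and sometimes report something else, mostly with a low value. They report only what shows in the picture. A call takes as long as a camera call. They do not tell look-alikes from the thing itself.
- env.find_in(picture, target): "centre" ([x, y, z] in mm, in the coordinates of the camera as it stood for that picture, good to about 4 mm: the middle of the surface that is visible of it).
- env.trace(picture, target): "mask" (480x640 bool, what is visible of it).
The state is a dict: "t": time; "joints": joint angles; "qvel": joint speeds; "tau": joint torques, N m; "eef_pos": TCP position; "tcp_rot": TCP orientation; "ft_force": force on the tool from outside, world axes, zero at the start; "moment": the same for the moment, N m; "opening": opening from 0.0 (shut) to 1.0 (fully open); "grip_force": force on a finger pad.
Only numpy, scipy, OpenCV 4.12 (cv2) and the standard library are available. Lean on these libraries where they do the work, as an engineer would, in place of code of your own. Each camera call takes 0.05 s, during which the arm holds its last target. There are 200 camera calls.

## Working session

There is one attempt and no reset: what is moved stays moved. The work goes in short steps, Python scripts to look and compute and a shell command to move; the robot and the scene stay as the last step left them, time stands still between calls to the robot, and variables do not carry over. Pictures are saved under pics/ and viewed, at most 10 in all, crops included, and the job is handed in when it is done.

```bash
ls; mkdir -p pics; cat > h.py <<'E'
import numpy as np, cv2
from scipy.spatial.transform import Rotation as R
from cell import env
def T(p):
    o=np.array(p["orientation"]); 
    Rm=o if o.shape==(3,3) else R.from_euler('xyz',o).as_matrix()
    return Rm,np.array(p["position"])
def w(p,c): Rm,t=T(p); return Rm@np.array(c)+t
def cloud(p):
    K=np.array([[p["fx"],0,p["cx"]],[0,p["fy"],p["cy"]],[0,0,1]])
    v,u=np.mgrid[0:480,0:640]
    q=cv2.undistortPoints(np.stack([u,v],-1).reshape(-1,1,2).astype(float),K,np.array(p["D"])).reshape(480,640,2)
    d=p["depth"][...,None]
    P=np.concatenate([q*d,d],-1); Rm,t=T(p)
    return P@Rm.T+t
def proj(p,W):
    Rm,t=T(p);K=np.array([[p["fx"],0,p["cx"]],[0,p["fy"],p["cy"]],[0,0,1]])
    return cv2.projectPoints(((np.atleast_2d(W)-t)@Rm).astype(float),np.zeros(3),np.zeros(3),K,np.array(p["D"]))[0].reshape(-1,2)
def save(p,n): cv2.imwrite('pics/'+n+'.png',p["img"][...,::-1])
E
python3 - <<'E'
from h import *
print(env.state())
for n in("scene","top"):
    p=env.read_camera(n);save(p,n+"0");print(n,p["position"],p["orientation"],p["fx"])
    np.savez('/tmp/'+n,**{k:v for k,v in p.items()})
    for t in("console","stop_top","press","handle","lever_hub","tile","pad"):
        print(t,[(round(d["score"],2),w(p,d["centre"]).round().tolist(),proj(p,w(p,d["centre"])).round().tolist()) for d in env.find_in(p,t)][:4])
E
```

```text
pics
{'t': 0.0, 'joints': array([-1.33258329e+00,  4.91543273e-01,  1.55946189e+00,  3.83625861e-06,
        1.09171721e+00, -1.05583220e-01]), 'qvel': array([-0.00023837,  0.00125233,  0.00037373, -0.00219388,  0.00303514,
        0.00049229]), 'tau': array([ 3.20560757e-03, -6.12623334e+01, -2.58185399e+01,  6.93449518e-02,
        4.80474648e-02, -3.46586990e-05]), 'eef_pos': array([ 210.63638093, -588.16540972,  214.06758998]), 'tcp_rot': array([-3.14046958e+00, -1.22441348e-04,  3.43794418e-01]), 'ft_force': array([0.32960472, 0.58362836, 0.3424122 ]), 'moment': array([ 0.00286292, -0.01286789, -0.00635676]), 'grip_force': 0.0, 'opening': 1.0012561299904743}
scene [1065.11291883  594.52791708 1405.96104705] [-2.56027352 -0.01317074  2.46218326] 531.8045293900132
console [(0.92, [649.0, -213.0, 56.0], [[259.0, 246.0]]), (0.35, [522.0, -240.0, 34.0], [[288.0, 224.0]])]
stop_top [(0.46, [620.0, -213.0, 103.0], [[266.0, 233.0]])]
press [(0.81, [607.0, 237.0, 199.0], [[373.0, 324.0]])]
handle [(0.83, [435.0, 178.0, 271.0], [[410.0, 257.0]])]
lever_hub [(0.83, [611.0, 237.0, 198.0], [
[... 229 characters left out ...]
346e+00  2.82241372e-03 -1.60131778e+00] 576.0634026979629
console [(0.76, [636.0, -238.0, 65.0], [[396.0, 210.0]])]
stop_top [(0.73, [617.0, -217.0, 101.0], [[391.0, 214.0]]), (0.29, [561.0, -497.0, 84.0], [[486.0, 231.0]]), (0.27, [410.0, -486.0, 19.0], [[480.0, 285.0]])]
press [(0.89, [556.0, 192.0, 235.0], [[244.0, 231.0]])]
handle [(0.94, [427.0, 171.0, 276.0], [[250.0, 278.0]])]
lever_hub [(0.67, [619.0, -216.0, 100.0], [[391.0, 213.0]]), (0.55, [558.0, 189.0, 229.0], [[245.0, 231.0]])]
tile [(0.8, [633.0, 34.0, 9.0], [[305.0, 218.0]]), (0.72, [496.0, 245.0, 37.0], [[235.0, 263.0]]), (0.67, [310.0, 275.0, 8.0], [[227.0, 327.0]]), (0.63, [619.0, -216.0, 102.0], [[391.0, 213.0]])]
pad []
```

View pics/scene0.png

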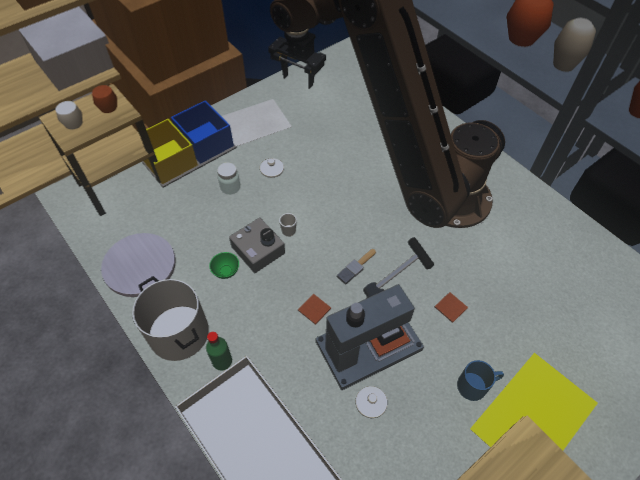

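View pics/top0.png

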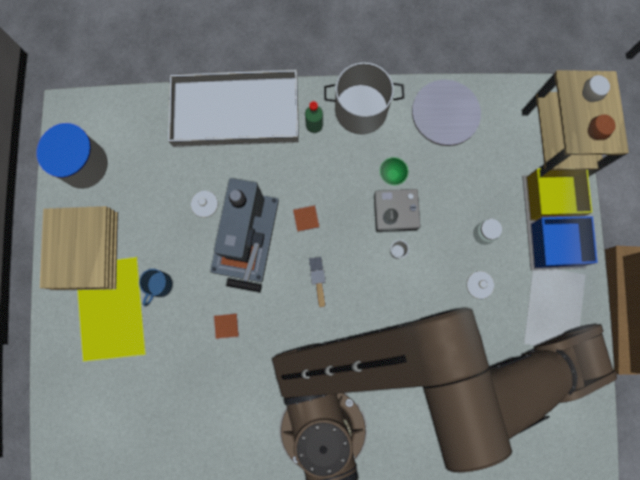

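```bash
python3 - <<'E'
from h import *
for n in("top","scene"):
    p=dict(np.load(f'/tmp/{n}.npz')); C=cloud(p); I=p["img"].astype(int); dark=I.max(-1)<75
    near=lambda c,r: np.hypot(C[...,0]-c[0],C[...,1]-c[1])<r
    z=C[...,2]
    # console top
    m=near((640,-220),120)&(abs(z-60)<5); P=C[m][:,:2].astype(np.float32)
    print(n,'console top',cv2.minAreaRect(P),np.median(z[m]))
    m=near((618,-216),40)&(z>92)&(z<112); print('stop',C[m].mean(0),np.median(C[m],0),m.sum(),cv2.minEnclosingCircle(C[m][:,:2].astype(np.float32)))
    m=near((430,172),80)&(z>255)&(z<300); print('handle',cv2.minAreaRect(C[m][:,:2].astype(np.float32)),C[m].mean(0),np.percentile(z[m],98))
    m=near((620,220),250)&(abs(z-30)<4)&(C[...,1]>80); print('base',cv2.minAreaRect(C[m][:,:2].astype(np.float32)))
    m=near((620,220),200)&(abs(z-230)<5); print('headtop',cv2.minAreaRect(C[m][:,:2].astype(np.float32)),np.median(z[m]))
E
```

```text
top console top ((610.8577270507812, -241.09718322753906), (178.4135284423828, 128.4120635986328), 0.7355960607528687) 59.67135511581432
stop [ 617.02809148 -217.43873349   99.71342149] [ 616.84115968 -217.30763596   99.76417101] 150 ((618.2055053710938, -217.74781799316406), 21.080167770385742)
handle ((430.63763427734375, 182.90184020996094), (90.76436614990234, 62.863609313964844), 78.00157928466797) [415.92153345 184.84756347 284.78112904] 296.03331849053006
base ((593.2005004882812, 261.36541748046875), (250.1140899658203, 259.97735595703125), 77.9762954711914)
headtop ((593.1163330078125, 198.5263671875), (114.87519073486328, 208.45294189453125), 77.6084976196289) 229.30896038878905
scene console top ((612.739501953125, -238.82867431640625), (183.0687255859375, 133.273193359375), 1.3364630937576294) 59.47508186926507
stop [ 619.80631934 -212.16325316   99.50468296] [ 620.14338339 -212.25242528   99.85728012] 125 ((618.633544921875, -214.13255310058594), 21.912452697753906)
handle ((414.67510986328125, 190.6983184814453), (79.24786376953125, 77.06986999511719), 32.24417495727539) [421.33101817 189.74460947 282.63312203] 294.8577338019418
base ((594.4302368164062, 263.67950439453125), (245.08802795410156, 259.5447998046875), 77.47103118896484)
headtop ((592.585205078125, 202.84405517578125), (113.3854751586914, 218.4124755859375), 78.5718765258789) 229.13171135850098
```

The scene picture shows the control box at (258,245) with the black head at (267,237), and the press at (370,330) with its handle bar at (420,253).

The top picture shows the head at (391,214) and the bar at (244,285). There are three tile look-alikes, at (306,217), (227,326) and (238,264). The one in the press frame, (238,264), is the largest; I don't need to reach for any of them. Next I'll refine the positions and check them in one crop.

```bash
python3 - <<'E'
from h import *
out=[]
for n in("top","scene"):
    p=dict(np.load(f'/tmp/{n}.npz')); C=cloud(p); I=p["img"].astype(int); z=C[...,2]
    m=(np.hypot(C[...,0]-423,C[...,1]-175)<75)&(z>272)&(z<300)&(I.max(-1)<60)
    P=C[m][:,:2].astype(np.float32); print(n,'bar',cv2.minAreaRect(P),P.mean(0),m.sum(),np.percentile(z[m],[5,50,95]))
    m=(np.hypot(C[...,0]-640,C[...,1]+220)<140)&(abs(z-60)<3)&(C[...,0]>560); print('console',cv2.minAreaRect(C[m][:,:2].astype(np.float32)))
    # head top in press frame
    a=np.deg2rad(-12); m=(np.hypot(C[...,0]-600,C[...,1]-205)<170)&(abs(z-230)<3)
    Q=C[m][:,:2]@np.array([[np.cos(a),-np.sin(a)],[np.sin(a),np.cos(a)]]); 
    k=abs(Q[:,1]-np.median(Q[:,1]))<46; print('head',cv2.minAreaRect(C[m][k][:,:2].astype(np.float32)))
    S=np.array([[618,-216,102],[423,175,280]])
    for s in S:
        u,v=proj(p,s)[0].astype(int); out.append(cv2.resize(p["img"][v-38:v+38,u-50:u+50,::-1],(400,300),interpolation=cv2.INTER_CUBIC))
cv2.imwrite('pics/crop.png',np.vstack([np.hstack(out[:2]),np.hstack(out[2:])]))
E
```

```text
top bar ((410.4251403808594, 185.40234375), (86.04744720458984, 18.377065658569336), 77.65946960449219) [410.21875 185.32196] 247 [283.54586646 289.98379874 295.62251229]
console ((641.0435180664062, -240.3209228515625), (117.6926040649414, 127.7340087890625), 0.8630051016807556)
head ((597.1387329101562, 214.58265686035156), (81.25276947021484, 207.62098693847656), 77.42655181884766)
scene bar ((412.4771728515625, 188.95401000976562), (92.31552124023438, 25.613731384277344), 76.45716094970703) [416.16122 192.34337] 295 [281.12288476 288.54860898 293.98011535]
console ((643.7456665039062, -237.4615478515625), (118.17390441894531, 132.33355712890625), 0.5957656502723694)
head ((600.5277709960938, 218.30616760253906), (79.95618438720703, 208.54476928710938), 77.9699935913086)
```

View pics/crop.png

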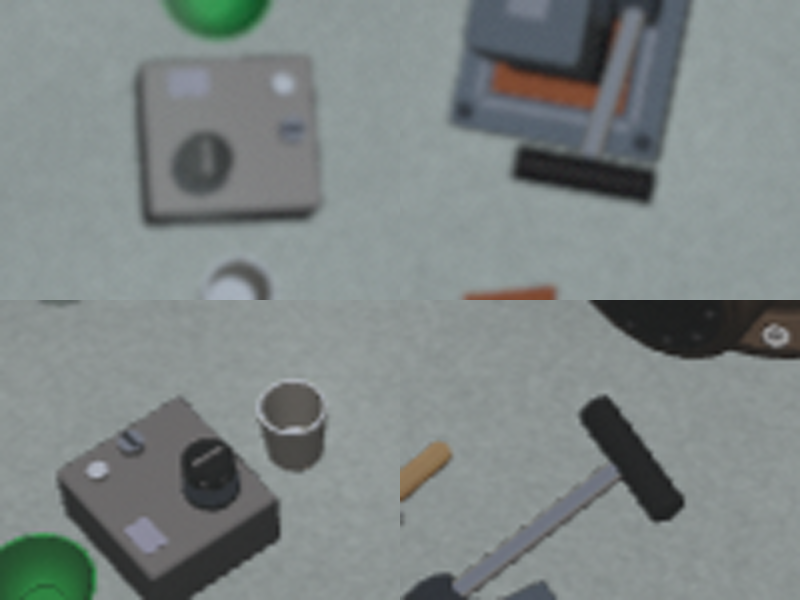

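The crops confirm both parts. The black round head at top-left (203,163) is distinct from the white lens and the key switch. The bar at the lever's end is at top-right (585,173). The stop centre is about (618,-215.5), the bar centre about (411,187.5,280), and the press is yawed about -12.4°. First I'll move above the stop with the fingers shut.

```bash
cat >> h.py <<'E'
def go(target):
    s=env.state(); Rm=R.from_euler('xyz',s["tcp_rot"]).as_matrix()
    print('t',round(s['t'],2),'pos',s["eef_pos"].round(1),'rot',s["tcp_rot"].round(3),'F',s["ft_force"].round(1),'q6',s['joints'][5].round(2),'open',round(s['opening'],2),'shift cm',(Rm.T@(np.array(target)-s["eef_pos"])/10).round(2))
E
python3 -m inch '[[0,0,0,3.64,-1.53,0,1],[0,0,0,3.64,-1.53,0,1],[0,0,0,3.64,-1.53,0,1],[0,0,0,3.64,-1.53,0,1],[0,0,0,3.64,-1.53,0,1],[0,0,0,3.64,-1.53,0,1],[0,0,0,3.64,-1.53,0,1],[0,0,0,3.64,-1.53,0,1],[0,0,0,3.64,-1.53,0,1],[0,0,0,3.64,-1.53,0,1],[0,0,0,3.64,-1.53,0,1],[0,0,0,3.64,-1.53,1.5,1],[0,0,0,3.64,-1.53,3,1],[0,0,0,3.64,-1.53,3,1],[0,0,0,0,0,0,1],[0,0,0,0,0,0,1]]'
python3 -c "
from h import *
go([618,-215.5,106])"
```

```text
t: 2.8
eef_pos: [618.1, -215.4, 140.1]
tcp_rot: [3.141, -0.0, 0.344]
ft_force: [-0.3, -0.7, 0.1]
opening: 0.005
grip_force: 0.0
t 2.8 pos [ 618.1 -215.4  140.1] rot [ 3.141 -0.     0.344] F [-0.3 -0.7  0.1] q6 0.79 open 0.0 shift cm [-0.02  0.    3.41]
```

```bash
python3 -m inch '[[0,0,0,0,0,1.7,1],[0,0,0,0,0,1.7,1],[0,0,0,0,0,0.3,1],[0,0,0,0,0,0.3,1],[0,0,0,0,0,0.3,1],[0,0,0,0,0,0.3,1],[0,0,0,0,0,0,1],[0,0,0,0,0,0,1]]'
```

```text
t: 3.8
eef_pos: [618.3, -215.1, 93.9]
tcp_rot: [3.141, -0.0, 0.344]
ft_force: [-2.4, -1.0, 5.0]
opening: 0.005
grip_force: 2.6
```

```bash
python3 -m inch '[[0,0,0,0,0,0.1,1],[0,0,0,0,0,0.1,1],[0,0,0,0,0,0.1,1],[0,0,0,0,0,0,1],[0,0,0,0,0,0,1]]'
```

```text
t: 4.42
eef_pos: [618.8, -215.4, 93.2]
tcp_rot: [3.139, -0.002, 0.344]
ft_force: [-7.4, -0.3, 23.0]
opening: 0.008
grip_force: 11.6
```

It's bottomed: the force rose to 23 N at 93 mm. Now I'll lift, open the fingers and check the head's height.

```bash
python3 -m inch '[[0,0,0,0,0,-1.3,1],[0,0,0,0,0,-2,-1],[0,0,0,0,0,-3,-1],[0,0,0,0,0,-3,-1],[0,0,0,0,0,0,-1],[0,0,0,0,0,0,-1],[0,0,0,0,0,0,-1]]'
python3 - <<'E'
from h import *
p=env.read_camera("scene");C=cloud(p);m=(np.hypot(C[...,0]-618,C[...,1]+215)<25)&(C[...,2]>80)&(C[...,2]<112)
print('head z',np.percentile(C[m][:,2],[25,50,75]),C[m].mean(0),m.sum())
go([618,-215.5,77])
E
```

```text
t: 5.3
eef_pos: [617.9, -214.8, 182.4]
tcp_rot: [-3.14, 0.001, 0.344]
ft_force: [0.6, -0.2, -0.5]
opening: 0.58
grip_force: 0.0
head z [87.85587825 90.86314746 92.95204478] [ 619.32646279 -211.84946312   90.49488796] 132
t 5.35 pos [ 618.  -214.8  182.5] rot [-3.14e+00  1.00e-03  3.44e-01] F [ 0.5 -0.1 -0.6] q6 0.79 open 0.62 shift cm [-1.000e-02  7.000e-02  1.055e+01]
```

```bash
python3 -m inch '[[0,0,0,0,0,2,-1],[0,0,0,0,0.05,2,-1],[0,0,0,0,0,2.5,-1],[0,0,0,0,0,2.5,-1],[0,0,0,0,0,1.5,-1],[0,0,0,0,0,0,0],[0,0,0,0,0,0,1],[0,0,0,0,0,0,1],[0,0,0,0,0,0,1],[0,0,0,0,0,0,1],[0,0,0,0,0,0,1]]'
```

```text
t: 6.72
eef_pos: [618.5, -215.5, 78.8]
tcp_rot: [3.141, -0.0, 0.344]
ft_force: [0.0, 2.1, 1.7]
opening: 0.424
grip_force: 1.3
```

```bash
python3 -m inch '[[0,0,0,0,0,0,1],[0,0,0,0,0,0,1],[0,0,0.1,0,0,-0.09,1],[0,0,0.1,0,0,-0.09,1],[0,0,0.1,0,0,-0.09,1]]'; python3 -m inch '[[0,0,0.1,0,0,-0.09,1],[0,0,0.1,0,0,-0.09,1],[0,0,0.1,0,0,-0.09,1],[0,0,0.1,0,0,-0.09,1],[0,0,0.1,0,0,-0.09,1],[0,0,0.1,0,0,-0.09,1],[0,0,0,0,0,0,1],[0,0,0,0,0,0,1],[0,0,0,0,0,0,1]]'; python3 -c "
from h import *
s=env.state();print(s['moment'],s['joints'])"
```

```text
t: 7.35
eef_pos: [618.5, -215.8, 81.4]
tcp_rot: [3.141, -0.0, 0.041]
ft_force: [-0.8, -0.4, 2.1]
opening: 0.409
grip_force: 30.0
t: 8.48
eef_pos: [618.1, -216.9, 86.8]
tcp_rot: [3.14, -0.001, -0.556]
ft_force: [-2.7, -6.6, 2.0]
opening: 0.408
grip_force: 30.0
[-1.24274273e+00  7.12262525e-01 -3.08552184e-04] [-0.43744238  0.67106094  1.59913833 -0.00251442  0.8707928   1.69105269]
```

```bash
python3 -m inch '[[0,0,0.06,0,0,0,1],[0,0,0.06,0,0,0,1],[0,0,0,0,0,0,1],[0,0,0,0,0,0,1]]'; python3 -c "
from h import *
s=env.state();print(s['moment'],s['joints'])"
python3 -m inch '[[0,0,0,0,0,0,0],[0,0,0,0,0,0,-1],[0,0,0,0,0,0,-1],[0,0,0,0,0,0,-1],[0,0,0,0,0,0,-1],[0,0,0,0,0,-3,-1],[0,0,0,0,0,-4,-1],[0,0,0,0,0,-4,-1],[0,0,0,0,0,0,-1]]'
python3 - <<'E'
from h import *
p=env.read_camera("scene");save(p,'scene2');C=cloud(p);m=(np.hypot(C[...,0]-618,C[...,1]+215)<25)&(C[...,2]>80)&(C[...,2]<112)
print('head z',np.percentile(C[m][:,2],[25,50,75]),C[m].mean(0),m.sum())
u,v=proj(p,[618,-215,100])[0].astype(int); cv2.imwrite('pics/crop2.png',cv2.resize(p["img"][v-30:v+30,u-40:u+40,::-1],(480,360),interpolation=cv2.INTER_CUBIC))
go([618,-215.5,300])
E
```

```text
t: 8.98
eef_pos: [618.4, -217.3, 87.0]
tcp_rot: [3.139, -0.002, -0.675]
ft_force: [-3.0, -8.1, 2.8]
opening: 0.408
grip_force: 30.0
[-1.51476735  0.51727683  0.66470066] [-0.43753156  0.67092291  1.59868085 -0.00338083  0.87026646  1.81009218]
t: 10.1
eef_pos: [619.5, -215.9, 200.1]
tcp_rot: [-3.14, -0.006, -0.676]
ft_force: [0.2, -0.5, -0.8]
opening: 1.0
grip_force: 0.0
head z [ 93.93505952  98.51137552 101.76084738] [ 620.1000074  -210.6893049    97.54101866] 147
t 10.15 pos [ 618.7 -215.5  197.9] rot [-3.141e+00 -2.000e-03 -6.760e-01] F [0.2 0.1 0.2] q6 1.81 open 1.0 shift cm [ -0.03   0.04 -10.21]
```

View pics/crop2.png

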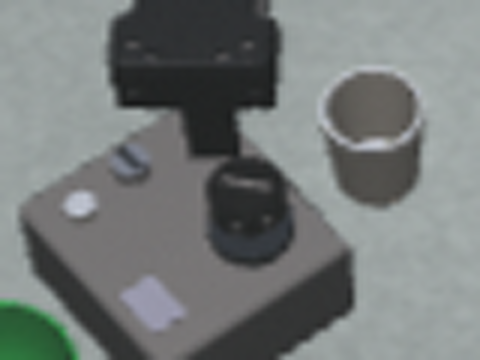

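The turning moment rose to 0.66 N m, so it's at its end stop. The crop shows the head at (248,200), standing high again with its mark turned; the cup and bowl haven't moved. Next is the lever.

```bash
python3 -m inch '[[0,0,-0.1,0,0,-4,1],[0,0,-0.12,0,0,-5,1],[0,0,-0.12,0,0,-4,1],[0,0,-0.12,0,0,0,1],[0,0,0,0,0,0,1],[0,0,0,0,0,0,1]]'; python3 -c "
from h import *
go([411,187.5,330])"
```

```text
t: 10.9
eef_pos: [618.3, -215.4, 325.3]
tcp_rot: [-3.141, 0.002, -0.219]
ft_force: [-0.3, 0.5, -0.1]
opening: 0.426
grip_force: 0.0
t 10.9 pos [ 618.3 -215.4  325.3] rot [-3.141e+00  2.000e-03 -2.190e-01] F [-0.3  0.5 -0.1] q6 1.35 open 0.43 shift cm [-28.98 -34.83  -0.39]
```

```bash
python3 -m inch '[[0,0,0,-2.4,-2.9,0,1],[0,0,0,-2.4,-2.9,0,1],[0,0,0,-2.4,-2.9,0,1],[0,0,0,-2.4,-2.9,0,1],[0,0,0,-2.4,-2.9,0,1],[0,0,0,-2.4,-2.9,0,1],[0,0,0,-2.4,-2.9,0,1],[0,0,0,-2.4,-2.9,0,1],[0,0,0,-2.4,-2.9,0,1],[0,0,0,-2.4,-2.9,0,1],[0,0,0,-2.4,-2.9,0,1],[0,0,0,-2.4,-2.9,0,1],[0,0,0,0,0,0,1],[0,0,0,0,0,0,1]]'; python3 -c "
from h import *
go([411,187.5,295])
p=env.read_camera('scene');u,v=proj(p,[411,187.5,290])[0].astype(int); cv2.imwrite('pics/crop3.png',cv2.resize(p['img'][v-45:v+45,u-60:u+60,::-1],(600,450),interpolation=cv2.INTER_CUBIC))"
```

```text
t: 12.65
eef_pos: [411.9, 186.0, 326.3]
tcp_rot: [3.141, 0.0, -0.217]
ft_force: [-0.0, 0.5, -0.1]
opening: 0.004
grip_force: 0.0
t 12.65 pos [411.9 186.  326.3] rot [ 3.141  0.    -0.217] F [-0.   0.5 -0.1] q6 2.07 open 0.0 shift cm [-0.12 -0.13  3.13]
```

View pics/crop3.png

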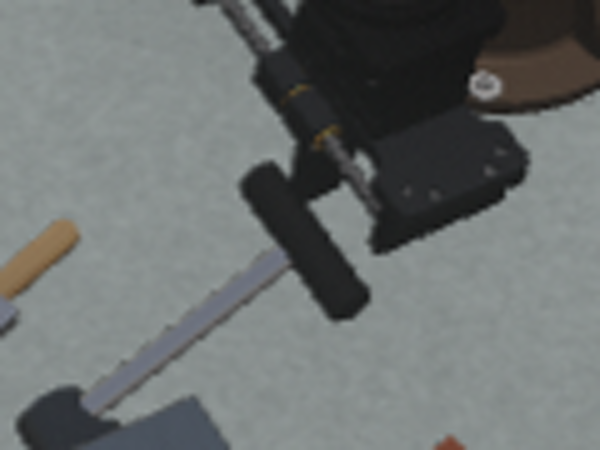

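The crop shows the shut fingertips near (320,190) and the bar's middle at (305,240). Before going down I'll check how the two line up numerically.

```bash
python3 - <<'E'
from h import *
p=env.read_camera('scene');C=cloud(p);u0,v0=proj(p,[411,187.5,290])[0].astype(int)
g=lambda W:((proj(p,W)[0]-[u0-60,v0-45])*5).round()
print('tcp',g(env.state()['eef_pos']),'bar top',g([411,187.5,292]),'end',g([411+9.7,187.5+44,280]),g([411-9.7,187.5-44,280]))
for x,y in((320,185),(320,170),(330,190),(300,170),(305,240),(260,180),(345,300),(280,250)): print((x,y),C[v0-45+y//5,u0-60+x//5].round())
t=env.read_camera('top');Ct=cloud(t);m=(np.hypot(Ct[...,0]-411,Ct[...,1]-187)<70)&(Ct[...,2]>270)&(Ct[...,2]<300);print(m.sum())
m=(np.hypot(C[...,0]-411,C[...,1]-187)<70)&(C[...,2]>278)&(C[...,2]<296)&(p['img'].max(-1)<60);P=C[m][:,:2].astype(np.float32);print(cv2.minAreaRect(P),P.mean(0),m.sum())
E
```

```text
tcp [311. 184.] bar top [304. 224.] end [349. 305.] [254. 170.]
(320, 185) [417. 193. 339.]
(320, 170) [423. 195. 359.]
(330, 190) [212.  75.   6.]
(300, 170) [426. 186. 351.]
(305, 240) [415. 193. 288.]
(260, 180) [411. 156. 295.]
(345, 300) [423. 230. 285.]
(280, 250) [423. 186. 277.]
1
((413.3090515136719, 189.61587524414062), (88.50325775146484, 23.863826751708984), 77.27250671386719) [416.1121 191.9327] 285
```

They line up: the fingers are over the bar. Now down to contact.

```bash
python3 -m inch '[[0,0,0,0,0,1.5,1],[0,0,0,0,-0.1,1.5,1],[0,0,0,0,0,0.3,1],[0,0,0,0,0,0.3,1],[0,0,0,0,0,0,1],[0,0,0,0,0,0,1]]'
```

```text
t: 13.55
eef_pos: [412.2, 187.0, 291.1]
tcp_rot: [3.142, -0.001, -0.216]
ft_force: [-0.6, -2.5, 2.1]
opening: 0.006
grip_force: 1.3
```

```bash
python3 -m inch '[[0,0,0,-0.42,0,0.68,1],[0,0,0,-0.42,0,0.68,1],[0,0,0,-0.35,0,0.72,1],[0,0,0,-0.35,0,0.72,1],[0,0,0,0,0,0,1],[0,0,0,0,0,0,1]]'
```

```text
t: 14.3
eef_pos: [396.9, 190.6, 263.1]
tcp_rot: [-3.141, -0.0, -0.216]
ft_force: [-3.7, 1.4, 5.0]
opening: 0.007
grip_force: 2.5
```

```bash
python3 -m inch '[[0,0,0,-0.28,0,0.75,1],[0,0,0,-0.27,0,0.75,1],[0,0,0,-0.2,0,0.78,1],[0,0,0,-0.19,0,0.77,1],[0,0,0,-0.12,0,0.79,1],[0,0,0,-0.12,0,0.79,1],[0,0,0,0,0,0,1],[0,0,0,0,0,0,1]]'
```

```text
t: 15.3
eef_pos: [385.3, 193.2, 216.7]
tcp_rot: [-3.142, 0.0, -0.216]
ft_force: [-5.5, 0.5, 7.1]
opening: 0.004
grip_force: 3.5
```

```bash
python3 -m inch '[[0,0,0,-0.06,0,0.7,1],[0,0,0,-0.05,0,0.7,1],[0,0,0,0,0,0,1],[0,0,0,0,0,0,1],[0,0,0,0,0,0,1]]'; python3 - <<'E'
from h import *
p=env.read_camera('scene');C=cloud(p);u,v=proj(p,[430,187.5,200])[0].astype(int); cv2.imwrite('pics/crop4.png',cv2.resize(p['img'][v-60:v+60,u-80:u+80,::-1],(800,600),interpolation=cv2.INTER_CUBIC))
m=(np.hypot(C[...,0]-384,C[...,1]-193)<60)&(C[...,2]>180)&(C[...,2]<214)&(p['img'].max(-1)<60);P=C[m];print(cv2.minAreaRect(P[:,:2].astype(np.float32)),P.mean(0),np.percentile(P[:,2],[5,50,95]))
E
```

```text
t: 15.92
eef_pos: [384.2, 193.5, 202.8]
tcp_rot: [-3.141, 0.0, -0.216]
ft_force: [-5.6, 0.5, 7.5]
opening: 0.006
grip_force: 3.9
((387.1111755371094, 194.11671447753906), (92.67560577392578, 21.35167694091797), 78.61429595947266) [390.30887663 199.92609184 198.62160585] [190.70376412 199.46765688 205.97625945]
```

View pics/crop4.png

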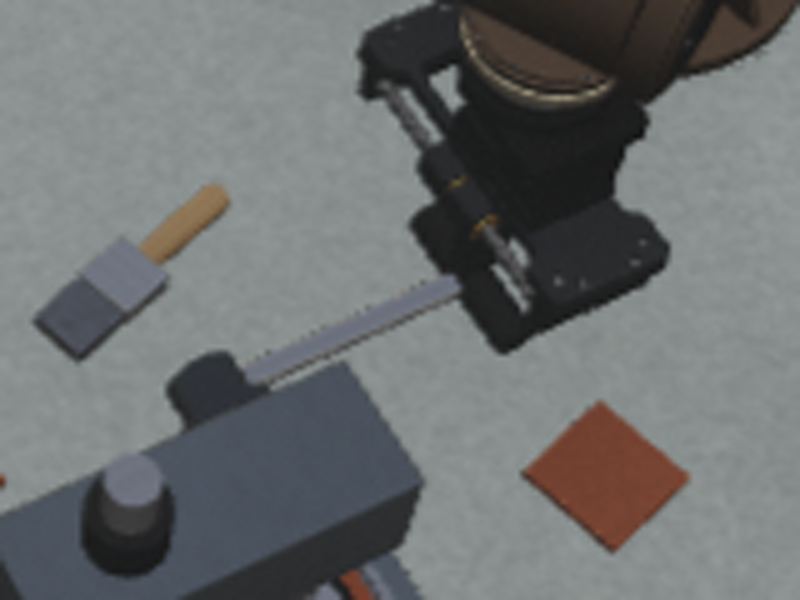

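The crop shows the bar under the shut fingers at (470,290) and the arm level; the brush and the spare tile haven't moved. I'll hold for a moment, check that everything is steady and the stop head is up, then hand in.

```bash
python3 -m inch '[[0,0,0,0,0,0,1],[0,0,0,0,0,0,1],[0,0,0,0,0,0,1],[0,0,0,0,0,0,1],[0,0,0,0,0,0,1],[0,0,0,0,0,0,1],[0,0,0,0,0,0,1],[0,0,0,0,0,0,1]]'; python3 - <<'E'
from h import *
p=env.read_camera("scene");C=cloud(p);m=(np.hypot(C[...,0]-618,C[...,1]+215)<25)&(C[...,2]>80)&(C[...,2]<112)
print('head z',np.percentile(C[m][:,2],[25,50,75,95])); print(env.state()['ft_force'])
print(env.job_done())
E
```

```text
t: 16.98
eef_pos: [384.2, 193.5, 202.9]
tcp_rot: [-3.141, 0.0, -0.216]
ft_force: [-5.4, 1.5, 8.0]
opening: 0.001
grip_force: 3.9
head z [ 95.51411136  99.38831449 101.86218267 104.34093148]
[-4.49273676  1.23314658  7.63864466]
the job is handed in; nothing more can be done
None
```

I pushed the stop in, turned it clockwise until it was fully back up, then handed in at about 17 s with the shut fingers holding the lever level at about 8 N; the judge returned no verdict.

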